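Lock the roller's axle with its R-clip

ROBOT

A 6-joint arm with a two-finger parallel gripper is mounted at the origin on the work surface; the furniture and walls round the work are solid. World frame = base frame: x ahead of the robot, y to its left, z up, the work surface at z = 0. Lengths are in m, angles in rad, forces in N, time in s.
With the tool pointing down it reaches from about 0.3 to 0.75 m from the base axis. Payload 8.5 kg.
Tool frame: the origin (TCP) lies midway between the tips of the shut fingers; the grasp point (between the pads) lies 19 mm behind it; z points along the fingers, x is the direction in which the jaws open and shut, and the axes are right-handed (so a half turn about z gives the same grasp; the last joint's range is limited). The gripper opens to 85 mm and grips with 20 to 120 N. Pads are 22 mm wide; open, the fingers measure 114 mm over their backs; the gripper's body (76 mm by 85 mm) begins 54 mm behind the grasp point. The pads swing forward as they close: fully open they stand 13 mm farther back than shut.
Start: joints at [1.05, 0.381, 1.297, -0, 1.464, -0.215], TCP at [0.166, 0.524, 0.231] pointing down, gripper open.
Joint ranges: [-3.11, 3.11], [-0.89, 2.33], [0.22, 2.48], [-1.42, 4.56], [0.17, 2.85], [-2.88, 2.88]. Speed limits (rad/s): [2.39, 2.39, 3.14, 3.14, 3.14, 3.14].

INTERFACE

Orientations are given as a rotation vector (axis times angle).
In Python, from station import * gives the robot as it stands.
- The arm moves only by the shell command python3 -m creep 'ROWS' [OPENING] [FORCE]. ROWS is JSON, one flat list of numbers, 4 for each row, row after row: the shift along the tool's x, y, z in cm, then the turn about the tool's z in rad. In form: [x, y, z, turn, x, y, z, turn, ...]. A call has 1 to 20 rows; each row shifts and turns the pose as measured when the row begins, along the tool's axes as they then stand; what a row does not reach is not made up. A row lasts 1/8 s, in which the tool goes at most 62.5 mm and 10.7 degrees, less where a joint would pass 70% of its speed; a pose out of reach is approached as far as the arm can. A call is refused whole if a number of a shift passes 6.25 or a number of a turn 0.188, either way. A call with a gripper value outside its range is refused whole. OPENING is the opening, from -1 (shut) to 1 (fully open), set as the call begins (- or left out, the last holds). The fingers move at their own pace and stop on an object; FORCE is the grip in N (left out, the last holds). Time passes only in rows, so rows that do not move let the fingers close. It gives the time, the measured TCP pose, the force and the opening at its end, in the units of the state.
- sense(): the state, without advancing time (a new reading comes with each control period).
- snapshot(name): name is "scene" or "top" or "wrist"; returns a dict with "pixels" (400x640x3 uint8, blue, green, red), "mtx" (3x3 intrinsics, pixels), "rvec" (rotation vector, rad) and "tvec" (3), from world to camera coordinates, as OpenCV has them. Camera axes: x right, y down, z forward; pixel columns grow to the right and rows downward; lengths in m; the calibration is good to about 2 mm. A picture is of the moment at which its call begins. There is no depth.
- finish_job(): hands the job in, once; it reports no verdict.
The state is a dict: "clock": time; "joint_pos": joint angles; "qd": joint speeds; "joint_torque": joint torques, N m; "tool_pos": TCP position; "eef_rot": TCP orientation; "contact_force": force on the tool from outside, world axes, zero at the start; "torque": the same for the moment, N m; "finger_gap": finger opening in m.
Only numpy, scipy, OpenCV 4.12 (cv2) and the standard library are available. Lean on these libraries where they do the work, as an engineer would, in place of code of your own. Each camera call takes 0.05 s, during which the arm holds its last target. There are 200 camera calls.

TASK

Secure the roller on its stub axle: take the red-gripped R-clip out of the wooden block and push its straight leg down through the cross-hole in the axle, its bent leg riding over the side of the axle, until the clip snaps fully home with its grip down on the axle, then let go. How far the axle stands out is not known, so feel for the hole with the leg, gently, never pressing the clip on the roller hold-down with more than 40 N, and do not disturb the other things on the table.

Things in the scene. Friction and masses are not known exactly. Their poses are not given: they have to be found in the camera images.
- bracket: Roller hold-down fixed on the table; origin on the table under the axle line, z up. Grey base 120 x 64 x 12 mm; upright plate at x +33 to +45 mm, 100 mm high; black roller at x +6 to +32 mm, its top 94 mm high; spacer, 28 mm across, ends at x = -7 mm; then the bare round steel axle, level along x at y = 0, its free end toward -x, its middle 70 mm and its top 81 mm above the table.
- axle_mid (a point): Point on the axle's centre line, 31 mm along -x from the bracket's origin and 70 mm up; bracket's axes. Axle 22 mm thick. An upright cross-hole, 7.4 mm wide, goes right through it. The axle is clamped (slips above 60 N) at an unmeasured setting: the hole lies up to 12 mm either way of this point along x, exactly at y = 0; the axle ends 16 mm beyond the hole on the -x side.
- holder: Light wooden block, 60 x 76 x 50 mm high (x, y, z), fixed on the table; origin at the centre of its underside, z up. The clip's legs hang in a slot in its top (9 mm along x, 36 mm along y, 46 mm deep), and the clip's red grip rests on its top, 50 mm above the table.
- clip_grip (a point): Centre of the R-clip's red grip block, 18 x 32 x 40 mm (x, y, z; grip it across x or y). Axes: z up, away from the legs; y from the straight leg to the bent leg; x across the flat clip. Both wire legs, 5 mm thick, leave its underside, 20 mm below this point. Starts upright in the holder; about 60 g. Home: clip upright, y square to the axle, underside on the axle's top, this point 101 mm above the table.
- clip_tip (a point): Round end of the R-clip's straight leg (42 mm long below the grip): 5 mm along -y and 62 mm along -z from clip_grip, in the clip's axes.
- clip_kink (a point): Kink of the R-clip's bent leg: at rest 2 mm along +y and 42 mm along -z from clip_grip; it hooks under the axle when home. The leg's flared tip is 9 mm farther out (+y) and 13 mm lower. It may go down either side of the axle. The flare meets the axle with the grip's underside about 22 mm above the axle's top, the kink is widest at about 12 mm, then pulls the clip down.
- clip_arm (a joint): Outward swing of the R-clip's sprung bent leg, rad: 0 at rest, 0.15 to 0.2 as its kink passes the widest part of the axle, near 0 again when snapped home. Spring 1.3 N m/rad: passing the axle takes a downward push of 3 to 6 N; meanwhile the legs squeeze the axle with about 20 N in all, which counts as contact force too; then the clip pulls itself down with up to 7 N.
- wax_tin: Round paste wax tin with a red lid, 74 mm across, 40 mm high, loose bystander near the right side; origin at the centre of its underside.
- offcut: Dark wood offcut, 100 x 32 x 20 mm, loose bystander lying near the middle of the table; origin at the centre of its underside.
There are look-alikes about, which are no part of the job. What is shaped like the part that bears clip_grip but yellow is not meant.

How it is judged:
By the outcome, as a careful person would: the job done as asked, in the order asked, and still so for the second after the job is handed in, with the robot touching nothing.
It also fails if it takes over 72 s, if anything falls off the work surface, if the arm or the gripper's body presses on something with over 40 N, if the wrist force passes 120 N, or if a joint passes its speed limit or range.

## Working session

There is one attempt and no reset: what is moved stays moved. The work goes in short steps, Python scripts to look and compute and a shell command to move; the robot and the scene stay as the last step left them, time stands still between calls to the robot, and variables do not carry over. Pictures are saved under pics/ and viewed, on a budget of 10 in all, crops included, one or two more only if the job needs it, and the job is handed in when it is done.

```bash
ls; mkdir -p pics
python3 - <<'E'
from station import *
import cv2,numpy as np
s=sense();print({k:np.round(v,3).tolist() for k,v in s.items()})
a=snapshot("top");b=snapshot("scene")
cv2.imwrite("pics/top0.png",a["pixels"]);cv2.imwrite("pics/scene0.png",b["pixels"])
for d in(a,b):
  R=cv2.Rodrigues(np.array(d["rvec"]))[0];print(np.round(-R.T@np.ravel(d["tvec"]),3),np.round(R,2).tolist(),d["mtx"][0][0])
E
```

```text
pics
{'clock': 0.0, 'joint_pos': [1.05, 0.381, 1.298, -0.0, 1.464, -0.215], 'qd': [0.002, -0.001, 0.001, -0.001, -0.0, 0.0], 'joint_torque': [-0.0, -44.844, -23.128, -0.0, 0.005, -0.0], 'tool_pos': [0.165, 0.524, 0.231], 'eef_rot': [2.533, 1.857, -0.002], 'contact_force': [0.399, -0.413, -0.338], 'torque': [-0.003, -0.016, 0.033], 'finger_gap': 0.085}
[ 0.306 -0.062  0.929] [[0.03, -1.0, 0.01], [-0.97, -0.03, -0.23], [0.23, 0.0, -0.97]] 384.940573621831
[0.148 0.569 0.898] [[-0.88, -0.47, -0.02], [-0.35, 0.67, -0.65], [0.32, -0.57, -0.76]] 508.4045790836766
```

View pics/top0.png

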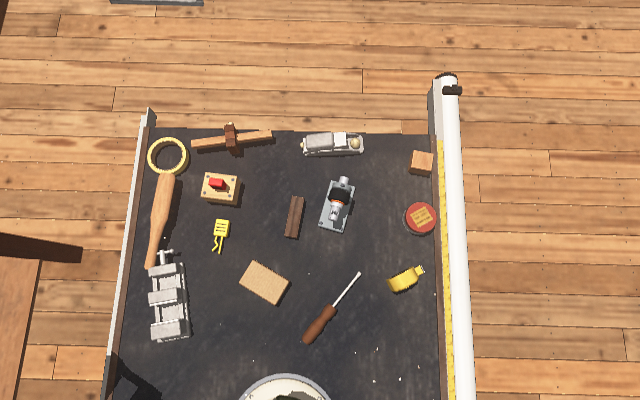

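View pics/scene0.png

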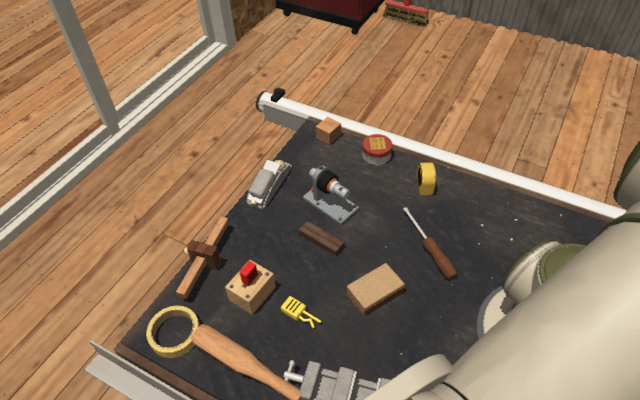

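The top view shows the red clip in its block at about (216,184), the roller bracket at (337,205) with its axle pointing down the image, the offcut at (294,217) and the tin at (420,217). The scene view shows the clip at (249,273) and the bracket at (330,195). Next I'll measure these.

```bash
cat > h.py <<'E'
from station import *
import cv2,numpy as np
def ray(d,uv):
    R=cv2.Rodrigues(np.array(d["rvec"],float))[0];t=np.ravel(d["tvec"])
    p=cv2.undistortPoints(np.array([[uv]],float),np.array(d["mtx"],float),None)[0,0]
    v=R.T@np.r_[p,1];return -R.T@t,v/np.linalg.norm(v)
def onz(d,uv,z):
    c,v=ray(d,uv);return c+v*(z-c[2])/v[2]
def tri(*rs):
    A=sum(np.eye(3)-np.outer(v,v) for c,v in rs);b=sum((np.eye(3)-np.outer(v,v))@c for c,v in rs)
    return np.linalg.solve(A,b)
def proj(d,P):
    return cv2.projectPoints(np.array(P,float).reshape(-1,3),np.array(d["rvec"],float),np.array(d["tvec"],float),np.array(d["mtx"],float),None)[0][:,0]
def red(d,box):
    x0,y0,x1,y1=box;p=d["pixels"].astype(int)[y0:y1,x0:x1]
    m=((p[...,2]>110)&(p[...,1]<60)&(p[...,0]<70)).astype(np.uint8)
    return m
E
python3 - <<'E'
from h import *
a=snapshot("top");b=snapshot("scene")
rs=[]
for d,bx in((a,(195,165,245,210)),(b,(225,255,280,312))):
    m=red(d,bx);q=np.argwhere(m)[:,::-1]+bx[:2];print(len(q),q.min(0),q.max(0),q.mean(0));rs.append(ray(d,q.mean(0)))
P=tri(*rs);print("grip",P)
def light(d,bx,name):
    x0,y0,x1,y1=bx;c=cv2.resize(d["pixels"][y0:y1,x0:x1],None,fx=8,fy=8,interpolation=cv2.INTER_CUBIC);return c
A=light(a,(310,170,360,240),'a');B=light(b,(295,160,365,230),'b')
C=light(a,(190,160,250,210),'')
cv2.imwrite("pics/c1.png",np.hstack([A,C[:400].copy() if 0 else cv2.copyMakeBorder(C,0,A.shape[0]-C.shape[0],0,0,cv2.BORDER_CONSTANT)])[:560,:800]);cv2.imwrite("pics/c2.png",B)
w=snapshot("wrist");cv2.imwrite("pics/w0.png",w["pixels"])
# holder & bracket contours
E
```

```text
23 [209 180] [226 189] [218.7826087  185.04347826]
164 [240 262] [255 285] [246.53658537 271.94512195]
grip [0.53837104 0.17204146 0.06664031]
```

View pics/c1.png

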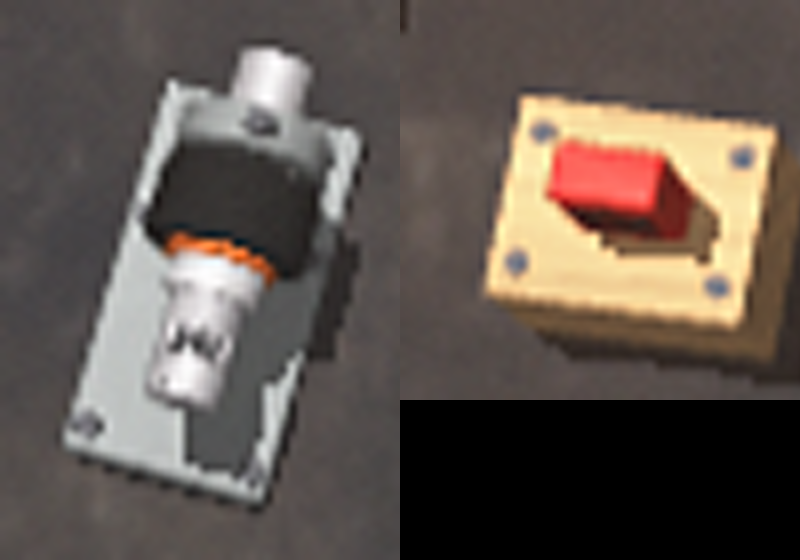

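View pics/c2.png

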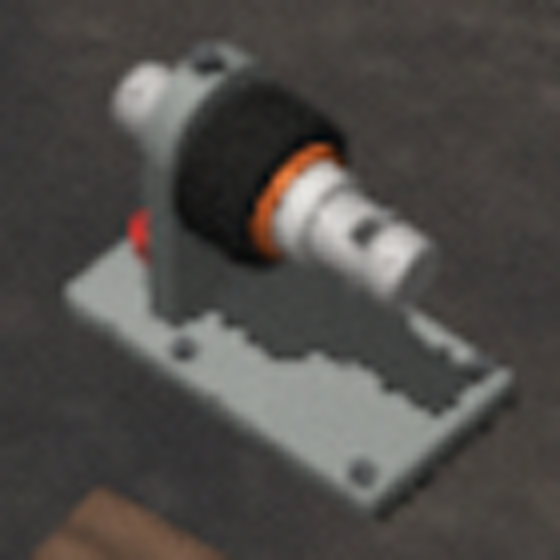

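The crops show the bracket base corners, the cross-hole as a dark spot near (195,340) in the top crop and (365,232) in the scene crop, and the clip upright in its block.

Run:
```python
from h import *
a=snapshot("top");b=snapshot("scene")
f=lambda p,o:(np.array(p)+.5)/8-.5+o
T=(310,170);S=(295,160);C=(190,160)
base=np.array([onz(a,f(p,T),.012) for p in[(65,437),(264,497),(358,133),(170,83)]])
print("base",base.round(4).tolist(),[np.linalg.norm(base[i]-base[i-1]).round(4) for i in range(4)],base.mean(0).round(4))
bs=np.array([onz(b,f(p,S),.012) for p in[(378,505),(510,378),(68,292)]])
print("baseS",bs.round(4).tolist(),np.linalg.norm(bs[0]-bs[1]),np.linalg.norm(bs[0]-bs[2]),(bs[1]+bs[2])/2)
for B in((base[2]+base[3]-base[0]-base[1]),(bs[2]-bs[0])):print("yaw",np.arctan2(B[1],B[0]))
h=np.array([onz(a,f(p,C),.05) for p in[(120,97),(378,128),(342,325),(87,298)]])
print("holder",h.round(4).tolist(),[np.linalg.norm(h[i]-h[i-1]).round(4) for i in range(4)],h.mean(0).round(4))
e=h[1]-h[0]+h[2]-h[3];print("y-edge ang",np.arctan2(e[1],e[0]))
g=np.array([onz(a,f(p,C),.09) for p in[(155,140),(260,152),(255,210),(150,192)]]);print("gtop",g.round(4).tolist(),g.mean(0).round(4))
print("hole",onz(a,f((195,341),T),.081),onz(b,f((366,231),S),.081))
print("endtop",onz(a,f((205,405),T),.07))
```

```text
base [[0.4577, -0.0611, 0.012], [0.4412, -0.1212, 0.012], [0.555, -0.1488, 0.012], [0.5694, -0.0905, 0.012]] [np.float64(0.1155), np.float64(0.0624), np.float64(0.1171), np.float64(0.06)] [ 0.5058 -0.1054  0.012 ]
baseS [[0.4532, -0.059, 0.012], [0.4406, -0.1173, 0.012], [0.5683, -0.0878, 0.012]] 0.05958597214709335 0.1186852057300342 [ 0.5044355  -0.10252726  0.012     ]
yaw -0.24750931540571094
yaw -0.2447821793103447
holder [[0.5702, 0.2117, 0.05], [0.5628, 0.1343, 0.05], [0.5026, 0.1402, 0.05], [0.5086, 0.2155, 0.05]] [np.float64(0.0618), np.float64(0.0778), np.float64(0.0605), np.float64(0.0755)] [0.5361 0.1754 0.05  ]
y-edge ang -1.658214523880566
gtop [[0.5458, 0.1881, 0.09], [0.5431, 0.1581, 0.09], [0.5261, 0.1581, 0.09], [0.5305, 0.1881, 0.09]] [0.5364 0.1731 0.09  ]
hole [ 0.47454922 -0.09685686  0.081     ] [ 0.47474529 -0.0927872   0.081     ]
endtop [ 0.45837527 -0.10046527  0.07      ]
```

```bash
python3 -m creep '[0,0,0,-0.109,0,0,0,-0.109,-2.6,3.3,0,0,-2.6,3.3,0,0,-2.6,3.3,0,0,-2.6,3.3,0,0,-2.6,3.3,0,0,-2.6,3.3,0,0,-2.6,3.3,0,0,-2.6,3.3,0,0,-2.6,3.3,0,0,-2.6,3.3,0,0,-2.6,3.3,0,0,-1,1.3,0,0,0,0,0,0]' 1 60
cat > st.py <<'E'
from h import *
import sys
def state():
    s=sense();R=cv2.Rodrigues(np.array(s["eef_rot"],float))[0];return s,np.array(s["tool_pos"]),R
def togo(P,th):  # shift in tool cm to bring TCP to P, and turn to bring tool x to yaw th
    s,p,R=state();cur=np.arctan2(R[1,0],R[0,0])
    print("t",s["clock"],"tcp",p.round(4),"yaw",round(cur,3),"F",np.round(s["contact_force"],1),"gap",round(s["finger_gap"],4))
    print("shift cm",(R.T@(np.array(P)-p)*100).round(2),"turn",round(-(th-cur),3), "tilt",R[:,2].round(4))
E
python3 - <<'E'
from st import *
togo([.5365,.1735,.052],1.483)
w=snapshot("wrist");cv2.imwrite("pics/w1.png",w["pixels"])
c,v=ray(w,(320,200));print(c,v)
E
```

```text
clock: 2.22
tool_pos: [0.5271, 0.1894, 0.2307]
eef_rot: [-2.306, -2.132, -0.001]
contact_force: [-0.1, -0.1, 0.1]
finger_gap: 0.0854
t 2.225 tcp [0.5271 0.1894 0.2307] yaw 1.492 F [-0.1 -0.1  0.1] gap 0.0854
shift cm [-1.53  1.07 17.87] turn 0.009 tilt [-1.e-04  7.e-04 -1.e+00]
[0.44363307 0.19519501 0.37253277] [ 0.31930938 -0.02045552 -0.94742973]
```

View pics/w1.png

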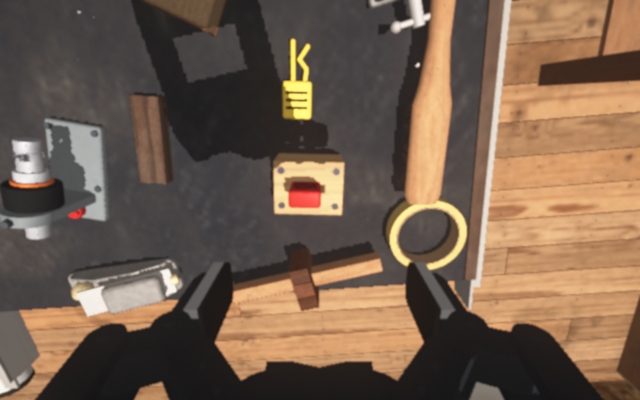

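The wrist view shows the red grip at (305,195) on the block, and the block's top corners. I'll refine the clip position from it and from the holder's top corners.

Run:
```python
from st import *
w=snapshot("wrist");p=w["pixels"]
x0,y0,x1,y1=280,170,335,215
hsv=cv2.cvtColor(p,cv2.COLOR_BGR2HSV)[y0:y1,x0:x1]
m=((hsv[...,1]>180)&((hsv[...,0]<8)|(hsv[...,0]>172))&(hsv[...,2]>60))
V=hsv[...,2];print(np.count_nonzero(m))
for thr in(0,190,225):
  q=np.argwhere(m&(V>thr))[:,::-1]+(x0,y0)
  r=cv2.minAreaRect(q.astype(np.float32));bx=cv2.boxPoints(r)
  print(thr,len(q),q.min(0),q.max(0),[onz(w,u,.09)[:2].round(4).tolist() for u in bx],onz(w,q.mean(0),.09).round(4))
for y in range(178,212,2):print(y,[int(V[y-y0,x-x0]) if m[y-y0,x-x0] else 0 for x in range(286,326,3)])
Y=((hsv[...,0]>10)&(hsv[...,0]<30)&(hsv[...,2]>150))
hs=cv2.cvtColor(p,cv2.COLOR_BGR2HSV)
Y=((hs[...,0]>10)&(hs[...,0]<30)&(hs[...,2]>165)).astype(np.uint8);Y[:150]=0;Y[225:]=0;Y[:,:265]=0;Y[:,352:]=0
q=np.argwhere(Y)[:,::-1].astype(np.float32);r=cv2.minAreaRect(q);bx=cv2.boxPoints(r);print(bx.tolist())
h=np.array([onz(w,u,.05) for u in bx]);print(h.round(4).tolist(),h.mean(0).round(4),[np.linalg.norm(h[i]-h[i-1]).round(4) for i in range(4)])
```

```text
290
0 290 [289 184] [319 206] [[0.5199, 0.1611], [0.5221, 0.1899], [0.5445, 0.1881], [0.5422, 0.1587]] [0.5322 0.171  0.09  ]
190 183 [289 192] [319 206] [[0.5422, 0.1587], [0.5279, 0.1603], [0.5301, 0.1893], [0.5445, 0.1881]] [0.5357 0.1687 0.09  ]
225 151 [289 193] [318 206] [[0.5289, 0.1602], [0.5311, 0.1882], [0.5444, 0.1872], [0.5422, 0.1587]] [0.537  0.1677 0.09  ]
178 [0, 0, 0, 0, 0, 0, 0, 0, 0, 0, 0, 0, 0, 0]
180 [0, 0, 0, 0, 0, 0, 0, 0, 0, 0, 0, 0, 0, 0]
182 [0, 0, 0, 0, 0, 0, 0, 0, 0, 0, 0, 0, 0, 0]
184 [0, 0, 113, 0, 0, 0, 0, 0, 0, 0, 0, 0, 0, 0]
186 [0, 0, 108, 0, 0, 0, 0, 0, 0, 0, 0, 0, 0, 0]
188 [0, 0, 104, 0, 0, 0, 0, 0, 0, 0, 0, 123, 0, 0]
190 [0, 0, 132, 130, 125, 128, 127, 125, 124, 122, 123, 124, 0, 0]
192 [0, 188, 224, 223, 219, 220, 217, 214, 211, 207, 204, 165, 0, 0]
194 [0, 235, 250, 0, 0, 0, 0, 0, 0, 0, 0, 0, 0, 0]
196 [0, 238, 0, 0, 0, 0, 0, 0, 0, 0, 0, 0, 0, 0]
198 [0, 237, 251, 0, 0, 0, 0, 0, 0, 0, 0, 0, 0, 0]
200 [0, 236, 250, 251, 0, 0, 0, 0, 0, 0, 0, 0, 0, 0]
202 [0, 225, 250, 250, 251, 0, 0, 0, 0, 0, 0, 0, 0, 0]
204 [0, 228, 249, 250, 250, 251, 0, 0, 0, 0, 0, 0, 0, 0]
206 [0, 0, 247, 247, 248, 248, 249, 250, 0, 0, 0, 0, 0, 0]
208 [0, 0, 0, 0, 0, 0, 0, 0, 0, 0, 0, 0, 0, 0]
210 [0, 0, 0, 0, 0, 0, 0, 0, 0, 0, 0, 0, 0, 0]
[[271.9779357910156, 213.9280548095703], [273.2527160644531, 160.38697814941406], [343.4986267089844, 162.0594940185547], [342.2238464355469, 215.60057067871094]]
[[0.5643, 0.1332, 0.05], [0.5034, 0.1423, 0.05], [0.5111, 0.2171, 0.05], [0.5725, 0.2125, 0.05]] [0.5378 0.1763 0.05  ] [np.float64(0.0797), np.float64(0.0615), np.float64(0.0751), np.float64(0.0616)]
```

```bash
python3 -m creep '[-0.8,0.5,2.5,0.005,-0.7,0.55,2.5,0,0,0,2.5,0,0,0,2.5,0,0,0,2.5,0,0,0,2,0,0,0,1.5,0,0,0,0.5,0,0,0,0,0]' 0.4
python3 - <<'E'
from st import *
togo([.5365,.174,.052],1.485)
E
```

```text
clock: 3.45
tool_pos: [0.5296, 0.1845, 0.0646]
eef_rot: [2.296, 2.144, 0.008]
contact_force: [-1.1, -0.4, 0.7]
finger_gap: 0.0598
t 3.45 tcp [0.5296 0.1845 0.0646] yaw 1.502 F [-1.1 -0.4  0.7] gap 0.0598
shift cm [-1.    0.76  1.26] turn 0.017 tilt [ 0.004  0.003 -1.   ]
```

```bash
python3 -m creep '[-0.6,0.4,0.4,0.01,-0.4,0.4,0.6,0.01,0,0,0.3,0,0,0,0,0,0,0,0,0]'
python3 - <<'E'
from st import *
togo([.5365,.174,.052],1.485)
E
```

```text
clock: 4.08
tool_pos: [0.5383, 0.173, 0.0521]
eef_rot: [2.318, 2.117, 0.011]
contact_force: [-0.4, 0.8, -0.9]
finger_gap: 0.0596
t 4.075 tcp [0.5383 0.173  0.0521] yaw 1.48 F [-0.4  0.8 -0.9] gap 0.0596
shift cm [ 0.08 -0.19  0.01] turn -0.005 tilt [ 0.0068  0.0033 -1.    ]
```

```bash
python3 -m creep '[0.08,-0.17,0,0,0,0,0,0]' && python3 -m creep '[0,0,0,0,0,0,0,0,0,0,0,0,0,0,0,0,0,0,0,0,0,0,0,0]' -1 60
python3 - <<'E'
from st import *
togo([.5365,.174,.052],1.485)
E
```

```text
clock: 4.32
tool_pos: [0.5365, 0.1742, 0.0523]
eef_rot: [2.318, 2.118, 0.012]
contact_force: [-0.7, -0.8, -0.7]
finger_gap: 0.0597
clock: 5.08
tool_pos: [0.5367, 0.1744, 0.0526]
eef_rot: [2.317, 2.118, 0.012]
contact_force: [-0.2, -0.3, -0.6]
finger_gap: 0.0315
t 5.075 tcp [0.5367 0.1744 0.0526] yaw 1.481 F [-0.2 -0.3 -0.6] gap 0.0315
shift cm [-0.04 -0.01  0.06] turn -0.004 tilt [ 0.0076  0.0034 -1.    ]
```

```bash
python3 -m creep '[0,0,-0.5,0,0,0,-1.5,0,0,0,-2.5,0,0,0,-2.5,0,0,0,-2.5,0,0,0,-2.5,0,-2.5,-0.4,-2.5,0,-3.5,-0.5,0,0,-3.5,-0.5,0,0,-3.5,-0.5,0,0,-3.5,-0.5,0,0,-3.5,-0.5,0,0,-3.5,-0.5,0,0,-3,-0.5,0,0,-1.5,0,0,0,0,0,0,0.078,0,0,0,0.078,0,0,0,0]'
python3 - <<'E'
from st import *
togo([.474,-.09,.2],1.325)
for n in("wrist","scene","top"):
  w=snapshot(n);cv2.imwrite(f"pics/{n}2.png",w["pixels"])
  s,p,R=state();print(n,proj(w,[p,p+[0,0,-.0446],[.4746,-.0948,.081]]).round(1).tolist())
E
```

```text
clock: 7.32
tool_pos: [0.4695, -0.1091, 0.2171]
eef_rot: [2.468, 1.92, 0.03]
contact_force: [0.2, 0.4, -0.5]
finger_gap: 0.0313
t 7.325 tcp [ 0.4695 -0.1091  0.2171] yaw 1.323 F [ 0.2  0.4 -0.5] gap 0.0313
shift cm [ 1.96 -0.08  1.72] turn -0.002 tilt [ 2.400e-02  2.000e-04 -9.997e-01]
wrist [[320.0, 263.8], [319.4, 227.7], [334.5, 187.8]]
scene [[347.1, 137.7], [346.7, 154.0], [340.8, 187.8]]
top [[343.5, 201.1], [342.0, 206.0], [333.0, 212.1]]
```

View pics/wrist2.png

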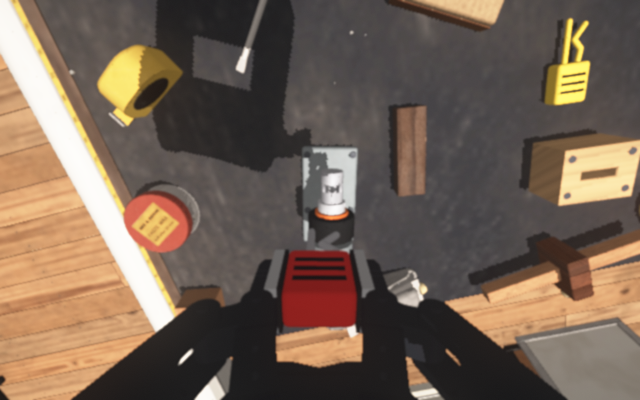

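The clip is in the jaws, and the block's slot at (598,172) is empty. Next I'll zoom in on the legs and the hole.

Run:
```python
import cv2,numpy as np
a=cv2.imread("pics/wrist2.png")[150:270,275:375];b=cv2.imread("pics/scene2.png")[105:225,300:400]
r=lambda x:cv2.resize(x,None,fx=4,fy=4,interpolation=cv2.INTER_CUBIC)
cv2.imwrite("pics/z2.png",np.hstack([r(a),r(b)]))
```

```text
(no output)
```

View pics/z2.png

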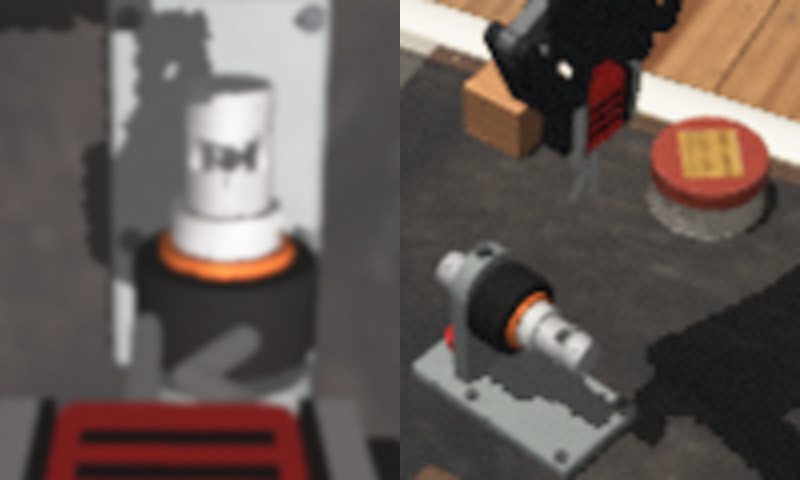

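The legs show in the wrist crop: the straight leg's tip is at (146,318), toward world -y, and the bent leg is toward +y. The axle spans x 190–272 with the hole mark near (230,156). The yaw looks square.

Run:
```python
from st import *
w=snapshot("wrist");s,p,R=state()
f=lambda q:((q[0]+.5)/4-.5+275,(q[1]+.5)/4-.5+150)
ux=np.array([np.cos(-.246),np.sin(-.246),0]);uy=np.array([-ux[1],ux[0],0])
tip=onz(w,f((146,318)),p[2]+.0174-.062)
pr=lambda n,P:print(n,P.round(4),"ax",round(ux@P*1e3,1),"lat",round(uy@P*1e3,1))
pr("tcp",p);pr("tip seen",tip);pr("tip calc",p+R@[-.005,0,.0446])
for q in((190,160),(272,160),(188,120),(270,120)):pr("edge",onz(w,f(q),.07))
pr("hole",onz(w,f((230,156)),.081))
for q in((176,225),(284,222)):pr("spacer",onz(w,f(q),.07))
pr("hole top/scene",np.array([.4746,-.0948,.081]))
```

```text
tcp [ 0.4694 -0.1092  0.2168] ax 481.9 lat 8.4
tip seen [ 0.4691 -0.1147  0.1722] ax 482.9 lat 3.0
tip calc [ 0.4693 -0.1141  0.1722] ax 482.9 lat 3.7
edge [ 0.4768 -0.1073  0.07  ] ax 488.6 lat 12.0
edge [ 0.4818 -0.0877  0.07  ] ax 488.6 lat 32.3
edge [ 0.4667 -0.1053  0.07  ] ax 478.3 lat 11.5
edge [ 0.4716 -0.0859  0.07  ] ax 478.3 lat 31.5
hole [ 0.4746 -0.0972  0.081 ] ax 484.0 lat 21.3
spacer [ 0.4926 -0.1149  0.07  ] ax 505.8 lat 8.5
spacer [ 0.4985 -0.0883  0.07  ] ax 505.0 lat 35.7
hole top/scene [ 0.4746 -0.0948  0.081 ] ax 483.4 lat 23.6
```

```bash
python3 -m creep '[0.6,0,0.5,0,0.7,0,1,0,0.5,-0.1,1,0,0,0,1.2,0,0,0,1.2,0,0,0,1,0,0,0,1,0,0,0,0.5,0,0,0,0,0,0,0,0,0]'
cat > rel.py <<'E'
from st import *
ux=np.array([np.cos(-.246),np.sin(-.246),0]);uy=np.array([-ux[1],ux[0],0])
def rep():
    s,p,R=state();tip=p+R@[-.005,0,.0446]
    print("t",s["clock"],"tip ax",round(ux@tip*1e3,1),"lat",round(uy@tip*1e3,1),"z",round(tip[2]*1e3,1),"grip under z",round((p[2]-.0026)*1e3,1),"tilt ax/lat",(R[:,2]@ux).round(3),(R[:,2]@uy).round(3),"yaw",round(np.arctan2(R[1,0],R[0,0]),3),"F",np.round(s["contact_force"],1),"gap",round(s["finger_gap"],4))
if __name__=="__main__":rep()
E
python3 rel.py
```

```text
clock: 8.78
tool_pos: [0.4748, -0.0899, 0.137]
eef_rot: [2.467, 1.924, 0.028]
contact_force: [0.3, -0.1, -1.0]
finger_gap: 0.0317
t 8.775 tip ax 483.3 lat 23.7 z 92.3 grip under z 134.4 tilt ax/lat 0.021 0.006 yaw 1.325 F [ 0.3 -0.1 -1. ] gap 0.0317
```

```bash
python3 -m creep '[-0.17,0.05,0,0,0,0,0,0]'; python3 rel.py
python3 - <<'E'
from st import *
a=snapshot("wrist");b=snapshot("scene")
s,p,R=state();t=p+R@[-.005,0,.0446]
o=[]
for d in(a,b):
    u=proj(d,[t,[.4746,-.0962,.081]]);c=np.clip(u[0].astype(int),[45,55],[590,340]);print(c-[45,55],u.round(1).tolist())
    o.append(cv2.resize(d["pixels"][c[1]-55:c[1]+55,c[0]-45:c[0]+45],None,fx=4.4,fy=4.4,interpolation=cv2.INTER_CUBIC))
cv2.imwrite("pics/z3.png",np.hstack(o))
E
```

```text
clock: 9.02
tool_pos: [0.4751, -0.092, 0.1375]
eef_rot: [2.466, 1.923, 0.029]
contact_force: [-0.4, 0.1, -0.5]
finger_gap: 0.0311
t 9.025 tip ax 484.2 lat 21.7 z 92.9 grip under z 134.9 tilt ax/lat 0.022 0.006 yaw 1.325 F [-0.4  0.1 -0.5] gap 0.0311
[267 173] [[312.4, 229.0], [313.2, 221.4]]
[296 128] [[341.2, 183.6], [341.1, 187.4]]
```

View pics/z3.png

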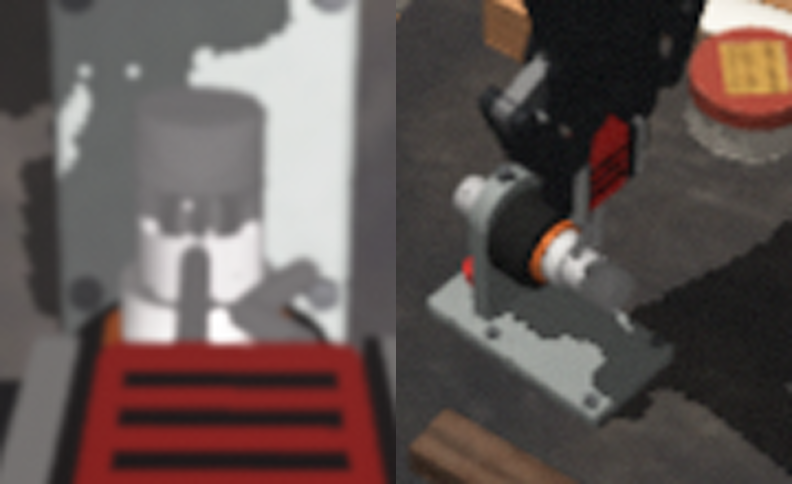

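The leg hangs just above the axle, centred to within about 0.5 mm, and the hole should be near crop (200,215). Now I'll descend gently to feel for it.

```bash
python3 -m creep '[0.02,-0.03,0.25,0,0,0,0.3,0,0,0,0.3,0,0,0,0.2,0,0,0,0,0]'; python3 rel.py; python3 -m creep '[0,0,0.15,0,0,0,0.15,0,0,0,0,0]'; python3 rel.py
```

```text
clock: 9.75
tool_pos: [0.4749, -0.0915, 0.126]
eef_rot: [2.466, 1.924, 0.029]
contact_force: [-0.6, 0.0, -0.6]
finger_gap: 0.031
t 9.75 tip ax 483.8 lat 22.2 z 81.4 grip under z 123.4 tilt ax/lat 0.022 0.006 yaw 1.325 F [-0.6  0.  -0.6] gap 0.031
clock: 10.12
tool_pos: [0.475, -0.0915, 0.1229]
eef_rot: [2.466, 1.924, 0.029]
contact_force: [-0.1, -0.2, -1.5]
finger_gap: 0.0311
t 10.125 tip ax 484.0 lat 22.2 z 78.2 grip under z 120.3 tilt ax/lat 0.022 0.006 yaw 1.325 F [-0.1 -0.2 -1.5] gap 0.0311
```

```bash
python3 -m creep '[0,0,0.15,0,0,0,0.15,0,0,0,0,0]'; python3 rel.py
```

```text
clock: 10.5
tool_pos: [0.4751, -0.0915, 0.1197]
eef_rot: [2.466, 1.924, 0.029]
contact_force: [-0.3, 0.2, -0.3]
finger_gap: 0.0316
t 10.5 tip ax 484.1 lat 22.3 z 75.1 grip under z 117.1 tilt ax/lat 0.022 0.006 yaw 1.325 F [-0.3  0.2 -0.3] gap 0.0316
```

No force at 6 mm below the axle top, so the leg is in the hole. I'll continue to just above flare contact.

```bash
python3 -m creep '[0,-0.02,0.3,0,0,0,0.3,0,0,0,0.3,0,0,0,0.2,0,0,0,0,0]'; python3 rel.py; python3 -m creep '[0,0.1,0,0,0,0,0,0]';python3 rel.py;  python3 -m creep '[0,-0.2,0,0,0,0,0,0]';python3 rel.py
```

```text
clock: 11.12
tool_pos: [0.4751, -0.0914, 0.1078]
eef_rot: [2.466, 1.924, 0.029]
contact_force: [-0.3, -0.3, -0.3]
finger_gap: 0.0316
t 11.125 tip ax 484.1 lat 22.3 z 63.1 grip under z 105.2 tilt ax/lat 0.022 0.006 yaw 1.325 F [-0.3 -0.3 -0.3] gap 0.0316
clock: 11.38
tool_pos: [0.4762, -0.0917, 0.1079]
eef_rot: [2.466, 1.924, 0.029]
contact_force: [-0.0, 0.4, -0.8]
finger_gap: 0.0314
t 11.375 tip ax 485.2 lat 22.3 z 63.3 grip under z 105.3 tilt ax/lat 0.022 0.006 yaw 1.325 F [-0.   0.4 -0.8] gap 0.0314
clock: 11.62
tool_pos: [0.4742, -0.0912, 0.1079]
eef_rot: [2.466, 1.924, 0.029]
contact_force: [-0.3, -0.1, -1.2]
finger_gap: 0.0312
t 11.625 tip ax 483.1 lat 22.3 z 63.3 grip under z 105.3 tilt ax/lat 0.022 0.006 yaw 1.325 F [-0.3 -0.1 -1.2] gap 0.0312
```

```bash
python3 -m creep '[0,0.09,0.1,0,0,-0.01,0.2,0,0,0,0.2,0,0,0,0,0]'; python3 rel.py; python3 -m creep '[0,0,0.2,0,0,0,0.2,0,0,0,0,0]';python3 rel.py;  python3 -m creep '[0,0,0.2,0,0,0,0,0]';python3 rel.py
```

```text
clock: 12.12
tool_pos: [0.4759, -0.0906, 0.1036]
eef_rot: [2.466, 1.923, 0.033]
contact_force: [-0.6, 1.8, 1.2]
finger_gap: 0.0313
t 12.125 tip ax 484.7 lat 23.4 z 58.9 grip under z 101.0 tilt ax/lat 0.024 0.008 yaw 1.325 F [-0.6  1.8  1.2] gap 0.0313
clock: 12.5
tool_pos: [0.4758, -0.0905, 0.1005]
eef_rot: [2.465, 1.923, 0.033]
contact_force: [-0.3, 1.7, -0.5]
finger_gap: 0.0313
t 12.5 tip ax 484.7 lat 23.5 z 55.9 grip under z 97.9 tilt ax/lat 0.025 0.008 yaw 1.325 F [-0.3  1.7 -0.5] gap 0.0313
clock: 12.75
tool_pos: [0.4758, -0.0905, 0.0987]
eef_rot: [2.465, 1.923, 0.033]
contact_force: [-1.5, 1.7, 1.9]
finger_gap: 0.0315
t 12.75 tip ax 484.6 lat 23.5 z 54.0 grip under z 96.1 tilt ax/lat 0.025 0.008 yaw 1.325 F [-1.5  1.7  1.9] gap 0.0315
```

```bash
python3 -m creep '[0,-0.03,0.2,0,0,0,0.2,0,0,0,0,0]'; python3 rel.py; python3 -m creep '[0,0,0.2,0,0,0,0.2,0,0,0,0,0]';python3 rel.py;  python3 -m creep '[0,0,0.2,0,0,0,0.2,0,0,0,0,0]';python3 rel.py
```

```text
clock: 13.12
tool_pos: [0.4758, -0.0904, 0.0944]
eef_rot: [2.465, 1.923, 0.033]
contact_force: [1.0, 0.8, -0.0]
finger_gap: 0.0311
t 13.125 tip ax 484.6 lat 23.5 z 49.8 grip under z 91.8 tilt ax/lat 0.025 0.008 yaw 1.325 F [ 1.   0.8 -0. ] gap 0.0311
clock: 13.5
tool_pos: [0.4756, -0.0903, 0.0895]
eef_rot: [2.466, 1.924, 0.032]
contact_force: [0.6, 1.7, -3.2]
finger_gap: 0.0313
t 13.5 tip ax 484.3 lat 23.5 z 44.9 grip under z 86.9 tilt ax/lat 0.024 0.008 yaw 1.325 F [ 0.6  1.7 -3.2] gap 0.0313
clock: 13.88
tool_pos: [0.4756, -0.0904, 0.0849]
eef_rot: [2.466, 1.924, 0.032]
contact_force: [2.5, 0.5, -4.2]
finger_gap: 0.031
t 13.875 tip ax 484.3 lat 23.4 z 40.3 grip under z 82.3 tilt ax/lat 0.023 0.008 yaw 1.325 F [ 2.5  0.5 -4.2] gap 0.031
```

```bash
python3 -m creep '[0,0,0.08,0,0,0,0,0]'; python3 rel.py; python3 -m creep '[0,0,0.07,0,0,0,0,0]';python3 rel.py
```

```text
clock: 14.12
tool_pos: [0.4756, -0.0905, 0.084]
eef_rot: [2.466, 1.924, 0.032]
contact_force: [0.6, 0.4, -1.7]
finger_gap: 0.0313
t 14.125 tip ax 484.3 lat 23.4 z 39.4 grip under z 81.4 tilt ax/lat 0.023 0.007 yaw 1.325 F [ 0.6  0.4 -1.7] gap 0.0313
clock: 14.38
tool_pos: [0.4757, -0.0906, 0.0836]
eef_rot: [2.465, 1.924, 0.032]
contact_force: [-1.3, 0.8, -0.0]
finger_gap: 0.0314
t 14.375 tip ax 484.5 lat 23.3 z 39.0 grip under z 81.0 tilt ax/lat 0.024 0.007 yaw 1.325 F [-1.3  0.8 -0. ] gap 0.0314
```

```bash
python3 -m creep '[0,0,0.06,0,0,0,0,0]'; python3 rel.py; python3 -m creep '[0,0,0.08,0,0,0,0,0]';python3 rel.py
```

```text
clock: 14.62
tool_pos: [0.4757, -0.0906, 0.0836]
eef_rot: [2.465, 1.924, 0.032]
contact_force: [-1.1, 1.3, 0.8]
finger_gap: 0.0313
t 14.625 tip ax 484.6 lat 23.3 z 39.0 grip under z 81.0 tilt ax/lat 0.024 0.007 yaw 1.325 F [-1.1  1.3  0.8] gap 0.0313
clock: 14.88
tool_pos: [0.4757, -0.0906, 0.0835]
eef_rot: [2.464, 1.923, 0.032]
contact_force: [-1.0, 1.4, 1.8]
finger_gap: 0.0311
t 14.875 tip ax 484.6 lat 23.3 z 38.9 grip under z 80.9 tilt ax/lat 0.025 0.007 yaw 1.326 F [-1.   1.4  1.8] gap 0.0311
```

It has stopped hard at 81 mm, which is seated. I'll open and back away straight up.

```bash
python3 -m creep '[0,0,0,0,0,0,0,0,0,0,0,0,0,0,0,0]' 0.5 && python3 -m creep '[0,0,-0.5,0,0,0,-1,0,0,0,-2,0,0,0,-2.5,0,0,0,-2.5,0,0,0,-2.5,0,0,0,-2.5,0,0,-2,-1,0,0,-3,0,0,0,-3,0,0,0,0,0,0,0,0,0,0]'; python3 rel.py
python3 - <<'E'
from st import *
o=[]
for n in("wrist","scene","top"):
    d=snapshot(n);G=np.array([.4757,-.0906,.0836+.0174]);u=proj(d,[G])[0];print(n,u.round(1))
    c=np.clip(u.astype(int),[40,50],[600,350]);o.append(cv2.resize(d["pixels"][c[1]-50:c[1]+50,c[0]-32:c[0]+32],None,fx=4,fy=4,interpolation=cv2.INTER_CUBIC))
    if n!="wrist":
        x,y=u.astype(int);m=red(d,(x-18,y-22,x+18,y+22));q=np.argwhere(m)[:,::-1]+(x-18,y-22);print(len(q),q.mean(0))
cv2.imwrite("pics/z4.png",np.hstack(o))
E
```

```text
clock: 15.38
tool_pos: [0.4761, -0.091, 0.0832]
eef_rot: [2.464, 1.923, 0.032]
contact_force: [-0.2, -0.1, 0.5]
finger_gap: 0.064
clock: 16.88
tool_pos: [0.3926, -0.0711, 0.2383]
eef_rot: [2.457, 1.918, 0.038]
contact_force: [0.7, 0.0, -0.1]
finger_gap: 0.0642
t 16.875 tip ax 399.6 lat 21.9 z 193.7 grip under z 235.7 tilt ax/lat 0.034 0.004 yaw 1.326 F [ 0.7  0.  -0.1] gap 0.0642
wrist [320.  262.2]
scene [339.5 182.7]
162 [337.58641975 181.14814815]
top [331.5 209.8]
0 [nan nan]<stdin>:7: RuntimeWarning: Mean of empty slice.
  ret = um.true_divide(
```

View pics/z4.png

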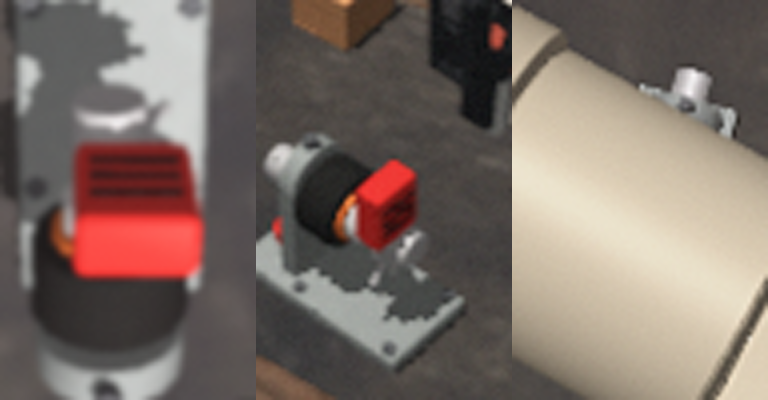

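The clip sits upright on the axle, the legs show below it, and the gripper is clear. Handing in.

```bash
python3 -c "
from station import *
print(finish_job())"
```

```text
the job is handed in; nothing more can be done
None
```

The red R-clip is home on the axle and released. I handed the job in at about 17 s on the robot's clock, well under the 72 s limit. No verdict was reported.

- **Finding the hole:** I lowered the straight leg gently at the spot the cameras gave. It slid in with no measurable force, and ±1 mm nudges along the axle met no resistance, so no wider search was needed.
- **Seating:** The clip snapped over and pulled itself down. Its grip stopped at 81.0 mm, the height of the axle's top, and did not move when I pushed further. The highest wrist force I read, sampled between moves, was about 5 N.
- **Last checks:** After letting go and backing off, the scene and wrist pictures showed the clip upright on the axle with its legs below it. The force reading was back to about zero.

- **Failed check:** The top camera could not confirm the final state, because the arm was in its way.
- **Tilt:** The tool had tilted by about 1.4° in the moves. The hole's clearance absorbed that.
- **Sideways shift:** The clip moved about 1 mm across the axle as the bent leg engaged.
- **Tin and offcut:** I did not measure these again at the end. The arm stayed clear of them.

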